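# Slip the packing divider between two dishes

## Task

Two baking dishes stand on edge, close together, in the packing tray. Take the wide plywood divider out of the wooden stand and slide it straight down between the two dishes, spreading them, until its foot rests on the tray floor; let go with the divider upright, squared to the dishes and roughly centred along them, both dishes still standing in the tray. Leave the smaller divider in the stand, and do not knock a dish over.

Things in the scene. Friction and masses are not known exactly. Their poses are not given: they have to be found in the camera images.
- wide_divider: the divider to use: plywood, 120 mm wide (x), 22 thick (y), 175 tall (z up), 0.2 kg. Origin: centre of the foot's lower edge. The foot tapers from 22 mm thick at 30 mm height to 5 mm at the bottom; above 120 mm height only a central hand tab 45 mm wide (x), 22 thick, 55 tall. It stands loose and upright in a slot of the wooden stand; lift it straight up to clear the slot.
- narrow_divider: the divider to leave alone, in the stand's other slot: same thickness, tab, foot, origin and axes as the wide one but only 70 mm wide and 130 mm tall; carry the wide one over or round it. Stand: fixed, 160 x 170 mm, slots 100 mm apart, 26 mm wide, their floor 10 mm and their walls' tops 65 mm above the bench; low cleats keep each foot centred, so a divider leans by 4 degrees at most.
- dish_a: white glazed stoneware baking dish 150 mm long (x), 45 deep (y), 100 high (z up), 0.5 kg, loose, standing on a long side; its flat bottom faces dish b (+y), open side away. Origin: centre of its 150 x 45 underside. The dishes stand parallel with 12 to 16 mm between them and slide apart easily when wedged (friction about 0.35).
- dish_b: the second dish, a mirror image of dish a, on a's +y side: its flat bottom faces dish a (-y). Same size, origin and axes. Both stand in a fixed plywood packing tray 190 x 190 mm, its floor 6 mm and its rim 30 mm above the bench, with at least 15 mm of free floor beyond each dish. The small end handles stick out 21 mm.
Not all that is in view belongs to the job. What is shaped like the dish_b but blue or yellow is not meant.

How it is judged:
By the outcome, as a careful person would: the job done as asked, in the order asked, and still so for the second after the job is handed in, with the robot touching nothing.
It also fails if it takes over 45 s, if anything falls off the work surface, if the arm or the gripper's body presses on something with over 40 N, if the wrist force passes 120 N, or if a joint passes its speed limit or range.

## Robot

A 7-joint arm with a two-finger parallel gripper is mounted at the origin on the work surface. World frame = base frame: x ahead of the robot, y to its left, z up, the work surface at z = 0. Lengths are in m, angles in rad, forces in N, time in s.
With the tool pointing down it reaches from about 0.4 to 0.875 m from the base axis. Payload 4.4 kg.
Tool frame: the origin (TCP) lies midway between the tips of the shut fingers; the grasp point (between the pads) lies 19 mm behind it (manip.tcp_to_grasp is the distance from the TCP to the grasp point, in m); x points along the fingers, z is the direction in which the jaws open and shut, and the axes are right-handed (so a half turn about x gives the same grasp; the last joint's range is limited). The gripper opens to 85 mm and grips with 20 to 120 N. Pads are 22 mm wide; open, the fingers measure 114 mm over their backs; the gripper's body (76 mm by 85 mm) begins 54 mm behind the grasp point. The pads swing forward as they close: fully open they stand 13 mm farther back than shut.
Start: joints at [1.059, 0.628, 0.038, 1.517, -0.027, 0.996, -0.02], TCP at [0.28, -0.586, 0.208] pointing down, gripper open.
Joint ranges: [-3.06, 3.06], [-0.37, 2.12], [-1.25, 1.32], [0.18, 2.47], [-1.1, 4.24], [0.23, 1.98], [-2.94, 2.94]. Speed limits (rad/s): [2.57, 2.57, 3.14, 3.14, 3.14, 3.14, 3.14].

## Interface

Orientations are given as a unit quaternion [w, x, y, z].
In Python, from station import manip, viewer, silhouettes, spot_point gives the robot as it stands. The module is installed in compiled form; this text tells all that it offers.
- The arm moves only by the tool jog_arm, never from a script. Its argument "series" is a list that holds one entry, the list of rows, each a list of 6 numbers: the shift along the tool's x, y, z in m, then the turn, a rotation vector about the tool's x, y, z in rad. A call has 1 to 20 rows; each row shifts and turns the commanded pose from where the row before left it, along the tool's axes as they then stand; what a row does not reach is not made up. A row lasts 1/8 s, in which the tool goes at most 62.5 mm and 10.7 degrees, less where a joint would pass 70% of its speed; a pose out of reach is approached as far as the arm can. A call is refused whole if a number of a shift passes 0.0625 or a number of a turn 0.188, either way. A call with a gripper value outside its range is refused whole. "grip" is the opening, from 0 (shut) to 1 (fully open), set as the call begins (left out, the last holds). The fingers move at their own pace and stop on an object; "force" is the grip in N (left out, the last holds). Time passes only in rows, so rows that do not move let the fingers close. It gives the time, the measured TCP pose, the force and the opening at its end, in the units of the state.
- manip.sense(): the state, without advancing time (a new reading comes with each control period).
- viewer.camera(name): name is "side" or "top"; returns a dict with "color" (384x512x3 uint8, red, green, blue), "vfov" (degrees; the focal length in pixels is half the picture's height over the tangent of half this angle, whatever the lens; pixels are square), "cx", "cy" (the principal point, pixels), "rvec" (rotation vector, rad) and "tvec" (3), from world to camera coordinates, as OpenCV has them. Camera axes: x right, y down, z forward; pixel columns grow to the right and rows downward; lengths in m; the calibration is good to about 2 mm. A picture is of the moment at which its call begins. There is no depth.
- manip.job_done(): hands the job in, once; it reports no verdict.
Trained networks look in a picture, given as the dict that the camera call returned (one of the last four; its "shot" number tells which), for a name from the list of things; names that differ only in an ending like _2 or _b are one class to them, and where a whole thing is asked for, a point or a joint stands for the part that bears it (a point fixed in the world has none). Each returns a list of dicts, best first, with "confidence" (0 to 1); they miss things now and then, are a little off and sometimes report something else, mostly with a low value. They report only what shows in the picture. A call takes as long as a camera call. They do not tell look-alikes from the thing itself.
- silhouettes(picture, query): "region" (384x512 bool, what is visible of it) and "point" ([row, column] in pixels, amid what is visible of it).
- spot_point(picture, query): "point" ([row, column] in pixels: a listed point, or the origin of a listed thing).
The state is a dict: "time": time; "qpos": joint angles; "joint_velocities": joint speeds; "joint_torque": joint torques, N m; "tcp_pos": TCP position; "orientation": TCP orientation; "force": force on the tool from outside, world axes, zero at the start; "ft_torque": the same for the moment, N m; "width": opening from 0.0 (shut) to 1.0 (fully open).
Only numpy, scipy, OpenCV 4.12 (cv2) and the standard library are available. Lean on these libraries where they do the work, as an engineer would, in place of code of your own. Each camera call takes 0.05 s, during which the arm holds its last target. There are 200 camera calls.

## Working session

There is one attempt and no reset: what is moved stays moved. The work goes in short steps, Python scripts to look and compute and a tool call to move; the robot and the scene stay as the last step left them, time stands still between calls to the robot, and variables do not carry over. Pictures are saved under pics/ and viewed, about 8 in all and at most 12, crops included, and the job is handed in when it is done.

Besides the shell and the picture viewer there is one more tool, called after "Emit:" as name([rows], argument=value, ...), one row to a line, values as JSON. jog_arm: Moves the arm, as the interface text tells. Its arguments: {"type":"object","properties":{"series":{"type":"array"},"grip":{"type":"number"},"force":{"type":"number"}},"required":["series"]}

```bash
mkdir -p pics; cat > h.py <<'E'
import numpy as np, cv2
from station import manip, viewer, silhouettes, spot_point
def K(p):
    f=p["color"].shape[0]/2/np.tan(np.radians(p["vfov"])/2)
    return np.array([[f,0,p["cx"]],[0,f,p["cy"]],[0,0,1.]])
def pix(p,X):
    return cv2.projectPoints(np.array(X,float).reshape(-1,1,3),np.array(p["rvec"],float),np.array(p["tvec"],float),K(p),None)[0].reshape(-1,2)
def ray(p,uv):
    R=cv2.Rodrigues(np.array(p["rvec"],float))[0];t=np.array(p["tvec"],float).ravel()
    d=R.T@np.linalg.inv(K(p))@np.array([uv[0],uv[1],1.]);return -R.T@t,d
def atz(p,uv,z):
    o,d=ray(p,uv);return o+d*(z-o[2])/d[2]
def save(p,n,crop=None,s=1):
    im=p["color"][:,:,::-1]
    if crop: im=im[crop[0]:crop[1],crop[2]:crop[3]]
    cv2.imwrite(f"pics/{n}.png",cv2.resize(im,None,fx=s,fy=s,interpolation=cv2.INTER_CUBIC))
E
python3 - <<'E'
from h import *
for c in("top","side"):
    p=viewer.camera(c);save(p,c+"0",s=1.5)
    o,_=ray(p,(0,0));print(c,p["vfov"],"cam",o.round(3), [k for k in p])
    for q in("wide_divider","narrow_divider","dish_a","dish_b"):
        for r in silhouettes(p,q)[:4]:
            ys,xs=np.where(r["region"]);print(q,round(r["confidence"],2),np.round(r["point"]),"bbox x",xs.min(),xs.max(),"y",ys.min(),ys.max(),cv2.minAreaRect(np.c_[xs,ys].astype(np.float32)), p["color"][r["region"]].mean(0).round())
        for r in spot_point(p,q)[:3]: print("  spot",q,round(r["confidence"],2),np.round(r["point"],1),atz(p,r["point"][::-1],0.01).round(3))
print(manip.sense(),manip.tcp_to_grasp)
E
```

```text
top 51.281095932747256 cam [0.45  0.038 1.202] ['color', 'vfov', 'cx', 'cy', 'rvec', 'tvec', 'shot']
wide_divider 0.64 [195. 362.] bbox x 346 373 y 174 219 ((361.20001220703125, 196.9000244140625), (18.65743637084961, 47.11793518066406), 18.43494987487793) [165. 152. 119.]
  spot wide_divider 0.74 [198.2 354.1] [ 0.506 -0.235  0.01 ]
narrow_divider 0.52 [188. 322.] bbox x 315 331 y 174 198 ((323.2499694824219, 186.75001525878906), (11.700427055358887, 25.298221588134766), 18.434947967529297) [180. 168. 133.]
narrow_divider 0.39 [183. 200.] bbox x 191 213 y 151 217 ((202.4019012451172, 183.8353271484375), (21.60830307006836, 66.0302734375), 1.6846843957901) [199. 196. 195.]
  spot narrow_divider 0.52 [187.8 318.4] [ 0.537 -0.13   0.01 ]
dish_a 0.92 [186. 180.] bbox x 171 193 y 152 216 ((182.0, 184.0), (64.0, 22.0), 90.0) [190. 188. 190.]
dish_a 0.79 [267. 191.] bbox x 172 202 y 232 299 ((186.84449768066406, 266.3219299316406), (21.855548858642578, 68.6205825805664), 10.713123321533203) [ 67.  95. 153.]
dish_a 0.74 [183. 201.] bbox x 192 212 y 151 217 ((202.0, 184.0), (66.0, 20.0), 90.
[... 3282 characters left out ...]
array([ 1.05915737,  0.62837839,  0.03852478,  1.51737284, -0.02698547,
        0.9962603 , -0.01997305]), 'joint_velocities': array([-1.17601576e-04,  3.12934899e-05, -2.73565063e-04,  2.95982333e-04,
       -2.37278214e-04, -2.51975237e-03, -1.70677189e-03]), 'joint_torque': array([ 9.55494261e-05, -5.63260567e+01,  1.22559451e+00, -1.93787384e+01,
        1.09145799e-02,  1.40259930e-03, -9.87796511e-06]), 'tcp_pos': array([ 0.28031912, -0.5865008 ,  0.20813661]), 'orientation': array([ 0.59819747,  0.37707712,  0.59813289, -0.377107  ]), 'force': array([-0.09582718,  0.44217651,  0.1415244 ]), 'ft_torque': array([ 0.01622638, -0.00127481, -0.03202632]), 'width': 0.996809884655517} 0.0187
```

View pics/top0.png

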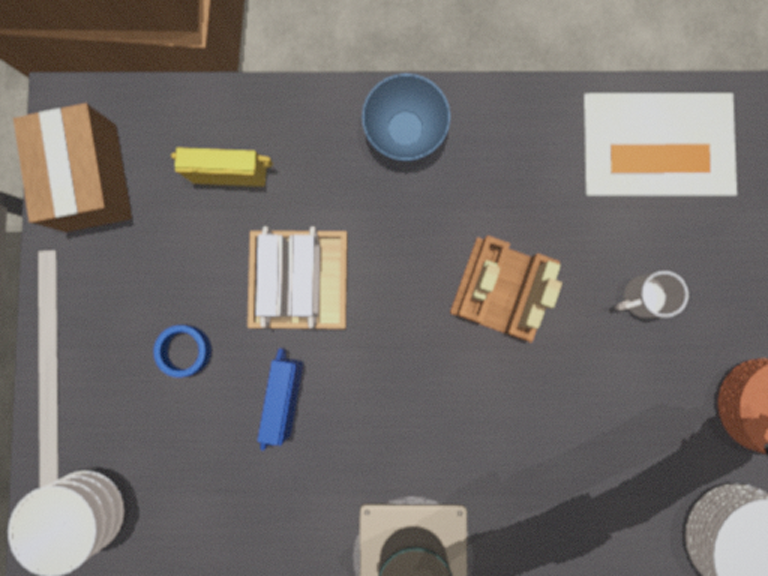

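View pics/side0.png

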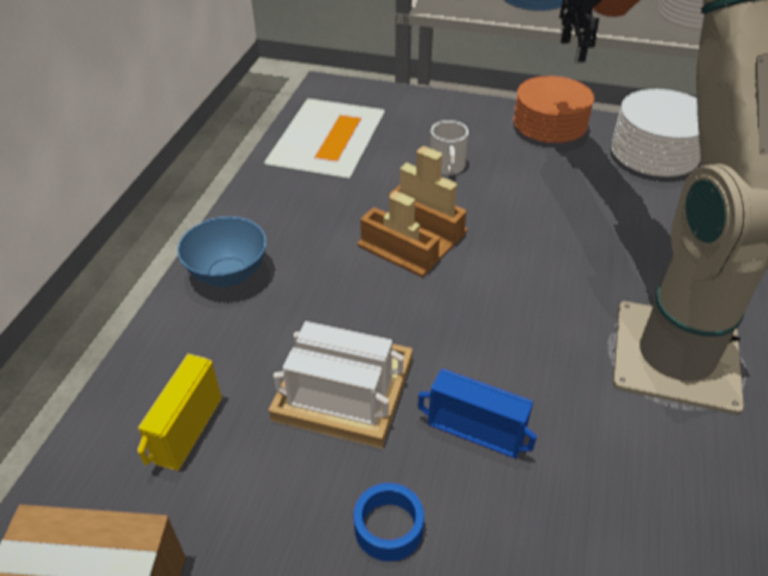

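Top view (1.5x): dishes at about (285,277) px in the tray, wide divider at (543,295), stand yawed about -18°. Blue and yellow dishes are distractors, as is the other clutter. Next I measure finer.

```bash
python3 - <<'E'
from h import *
p=viewer.camera("top"); im=p["color"].copy()
a=cv2.resize(im[145:225,158:238],None,fx=5,fy=5,interpolation=cv2.INTER_CUBIC)
b=cv2.resize(im[145:225,298:378],None,fx=5,fy=5,interpolation=cv2.INTER_CUBIC)
cv2.imwrite("pics/crop1.png",np.hstack([a,b])[:,:,::-1])
g=im.astype(int).mean(2)
for r in(165,175,184,193,203): print(r,g[r,165:232].astype(int).tolist())
for c,q in((180,'a'),(202,'b')): print(c,g[145:225,c].astype(int).tolist())
R=cv2.Rodrigues(np.array(p["rvec"]))[0];print(R.round(4))
# divider silhouettes fit, both cams
from scipy.optimize import minimize
s=viewer.camera("side");save(s,"crop2",(90,190,220,330),5)
def boxpts(segs): return [ (x,y,z) for (x0,x1,z0,z1) in segs for x in(x0,x1) for y in(-.011,.011) for z in(z0,z1)]
def rend(p,parts,X):
    m=np.zeros((384*4,512*4),np.uint8);c,sn=np.cos(X[2]),np.sin(X[2])
    for seg in parts:
        P=np.array(boxpts([seg]));W=np.c_[X[0]+c*P[:,0]-sn*P[:,1],X[1]+sn*P[:,0]+c*P[:,1],P[:,2]+.01]
        h=cv2.convexHull(((pix(p,W)+.5)*4).astype(np.float32)).astype(np.int32);cv2.fillConvexPoly(m,h,255)
    return cv2.resize(m,(512,384),interpolation=cv2.INTER_AREA)/255.
for q,parts,x0 in(("wide_divider",[(-.06,.06,.055,.12),(-.0225,.0225,.12,.175)],(.51,-.225,-.32)),("narrow_divider",[(-.035,.035,.055,.075),(-.0225,.0225,.075,.13)],(.54,-.13,-.32))):
    ms=[(pp,silhouettes(pp,q)[0]["region"].astype(float)) for pp in(p,s)]
    f=lambda X,l: sum(np.abs(rend(pp,parts,X)-m).sum() for pp,m in l)
    for l in(ms,ms[:1],ms[1:]):
        r=minimize(f,x0,args=(l,),method="Nelder-Mead",options=dict(initial_simplex=[x0,(x0[0]+.02,x0[1],x0[2]),(x0[0],x0[1]+.02,x0[2]),(x0[0],x0[1],x0[2]+.15)],maxiter=200))
        print(q,r.x.round(4),r.fun,[m.sum() for _,m in l])
E
```

```text
165 [108, 139, 167, 171, 158, 119, 148, 205, 216, 219, 216, 216, 215, 215, 217, 216, 216, 217, 215, 205, 191, 207, 197, 138, 105, 106, 113, 161, 205, 204, 190, 210, 217, 216, 216, 217, 216, 217, 215, 215, 218, 217, 216, 206, 167, 165, 170, 160, 134, 151, 177, 184, 183, 182, 182, 182, 182, 183, 181, 183, 180, 179, 175, 174, 175, 158, 112]
175 [120, 150, 170, 170, 149, 106, 159, 209, 216, 217, 217, 217, 217, 217, 216, 217, 217, 217, 217, 206, 187, 206, 192, 141, 105, 105, 111, 158, 206, 206, 203, 214, 217, 216, 216, 216, 216, 217, 215, 216, 217, 218, 216, 205, 178, 169, 172, 159, 139, 159, 190, 195, 195, 194, 193, 192, 193, 195, 192, 192, 190, 182, 178, 175, 168, 146, 103]
184 [126, 158, 170, 168, 142, 115, 165, 212, 218, 216, 217, 217, 216, 216, 216, 216, 217, 218, 216, 205, 187, 202, 186, 133, 105, 107, 123, 167, 208, 212, 215, 217, 217, 215, 218, 216, 215, 217, 216, 215, 217, 217, 210, 193, 175, 175, 171, 161, 161, 187, 192, 193, 192, 192, 192, 189, 192, 192, 191, 192, 188, 185, 177, 175, 171, 146, 107]
193 [136, 169, 170, 164, 128, 124, 181, 212, 218, 217, 216, 216, 216, 216, 216, 
[... 1142 characters left out ...]
7, 216, 217, 218, 217, 215, 218, 217, 216, 216, 217, 217, 216, 216, 218, 217, 217, 216, 215, 217, 216, 216, 216, 218, 216, 217, 217, 215, 217, 217, 218, 217, 216, 216, 216, 217, 213, 182, 137, 127, 139, 153, 165, 174, 173, 141, 101, 93, 100, 100, 102, 101]
[[ 0.0042 -0.9999 -0.0146]
 [-0.9976 -0.0032 -0.0694]
 [ 0.0694  0.0148 -0.9975]]
wide_divider [ 0.5071 -0.2274 -0.3547] 130.67843137254903 [np.float64(724.0), np.float64(1055.0)]
wide_divider [ 0.5069 -0.2278 -0.3358] 55.16470588235295 [np.float64(724.0)]
wide_divider [ 0.5078 -0.2273 -0.3805] 68.97647058823529 [np.float64(1055.0)]Traceback (most recent call last):
  File "<stdin>", line 21, in <module>
IndexError: list index out of range
```

View pics/crop1.png

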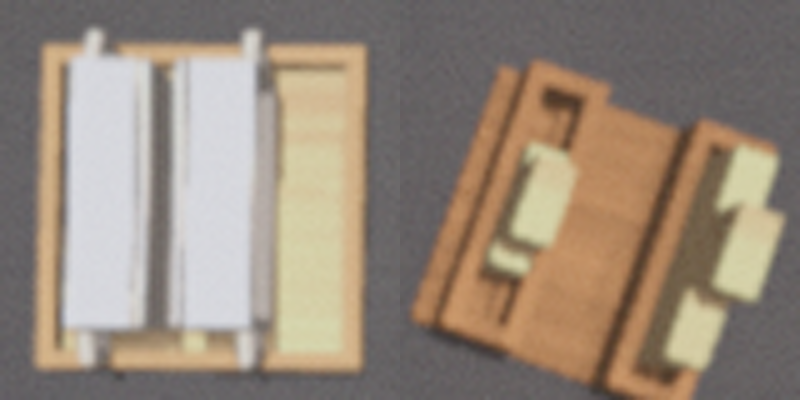

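```bash
python3 - <<'E'
from h import *
from scipy.spatial.transform import Rotation as Ro
from scipy.optimize import least_squares
st=manip.sense();q=st["orientation"];R=Ro.from_quat(q,scalar_first=True).as_matrix();print(R.round(3))
t=Ro.from_euler("z",0).as_matrix()
p=viewer.camera("top");s=viewer.camera("side")
g=p["color"].astype(float).mean(2);g2=s["color"].astype(float).mean(2)
def cross(v,lev,lo):  # first subpixel crossing
    i=np.where(np.diff(np.sign(v-lev))!=0)[0];return lo+i+(lev-v[i])/(v[i+1]-v[i])
for nm,lo,hi,lev in(("b_in",185,190,155),("a_in",189,195,155),("b_out",169,173,165)):
    uv=[(cross(g[r,lo:hi],lev,lo)[0],r) for r in range(162,207,3) if len(cross(g[r,lo:hi],lev,lo))]
    W=np.array([atz(p,u,.104) for u in uv]);k=np.polyfit(W[:,0],W[:,1],1)
    print(nm,"slope",k[0].round(4),"y@x=.54",np.polyval(k,.54).round(4),"res",np.std(W[:,1]-np.polyval(k,W[:,0])).round(4))
for c in(176,180,200,204):
    v=g[150:222,c];i=cross(v,165,150);print("ends",c,[atz(p,(c,e),.104)[:2].round(4) for e in(i[0],i[-1])])
# tray from crop px
for u in((42,45),(365,45),(362,370),(37,370)): print("tray",atz(p,(158+u[0]/5-.4,145+u[1]/5-.4),.03).round(3))
for u in((93,30),(252,30),(90,365),(247,365)): print("handle",atz(p,(158+u[0]/5-.4,145+u[1]/5-.4),.056).round(3))
save(s,"crop3",(205,300,175,285),6)
E
```

```text
[[ 0.     0.902  0.431]
 [ 0.     0.431 -0.902]
 [-1.     0.    -0.   ]]
b_in slope -0.0099 y@x=.54 0.2444 res 0.0004
a_in slope -0.0005 y@x=.54 0.2326 res 0.0003
b_out slope -0.0057 y@x=.54 0.2901 res 0.0003
ends 176 [array([0.6321, 0.2776]), array([0.4484, 0.2743])]
ends 180 [array([0.6182, 0.2663]), array([0.4668, 0.2636])]
ends 200 [array([0.6213, 0.2107]), array([0.448 , 0.2083])]
ends 204 [array([0.6215, 0.1996]), array([0.4484, 0.1973])]
tray [0.636 0.323 0.03 ]
tray [0.636 0.132 0.03 ]
tray [0.444 0.132 0.03 ]
tray [0.443 0.322 0.03 ]
handle [0.64  0.288 0.056]
handle [0.64  0.195 0.056]
handle [0.447 0.286 0.056]
handle [0.447 0.196 0.056]
```

View pics/crop2.png

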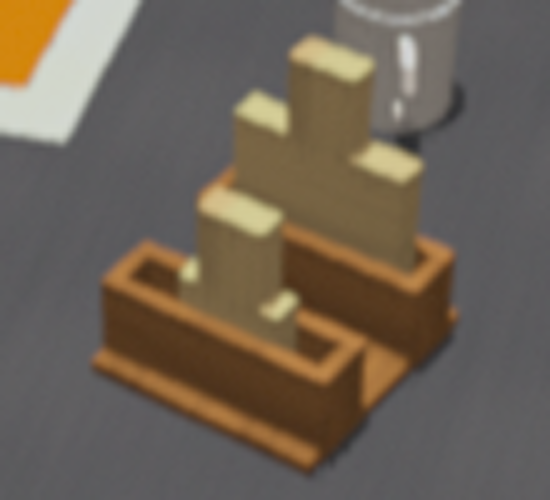

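View pics/crop3.png

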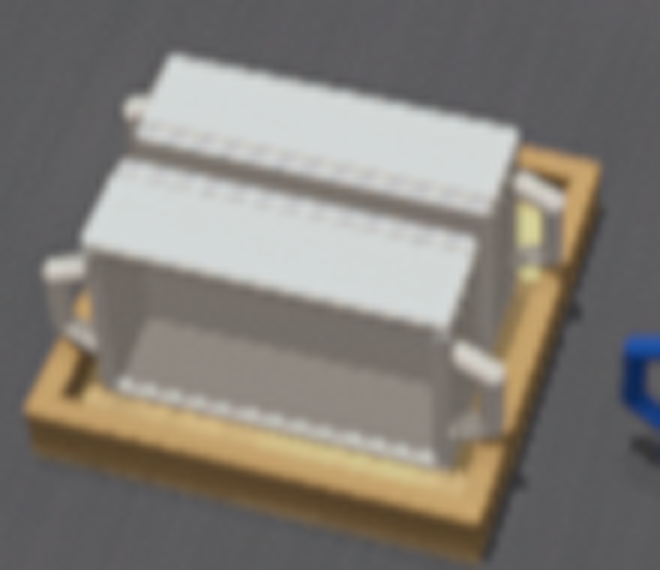

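Emit:
jog_arm([
  [[-0.02, 0, 0, 0.1, 0, 0], [-0.02, 0, 0, 0.137, 0, 0], [-0.02, 0, 0, 0.137, 0, 0], [0, 0, 0, 0.137, 0, 0], [0, 0, 0, 0.137, 0, 0], [0, 0, 0, 0.137, 0, 0], [0, 0.0118, -0.0517, 0, 0, 0], [0, 0.0118, -0.0517, 0, 0, 0], [0, 0.0118, -0.0517, 0, 0, 0], [0, 0.0118, -0.0517, 0, 0, 0], [0, 0.0118, -0.0517, 0, 0, 0], [0, 0.0118, -0.0517, 0, 0, 0], [0, 0.0118, -0.0517, 0, 0, 0], [0, 0.0118, -0.0517, 0, 0, 0], [0, 0, 0, 0, 0, 0], [0, 0, 0, 0, 0, 0]],
], grip=1)

```text
time: 3.25
tcp_pos: [0.5066, -0.2284, 0.2682]
orientation: [-0.409, -0.577, -0.408, 0.577]
force: [-0.4, -1.0, 1.1]
width: 0.999
```

Emit:
jog_arm([
  [[0.03, 0, 0, 0, 0, 0], [0.03, 0, 0, 0, 0, 0], [0.03, 0, 0, 0, 0, 0], [0.025, 0, 0, 0, 0, 0], [0.01, 0, 0, 0, 0, 0], [0, 0, 0, 0, 0, 0], [0, 0, 0, 0, 0, 0]],
])

```text
time: 4.12
tcp_pos: [0.5075, -0.2287, 0.1441]
orientation: [0.409, 0.578, 0.408, -0.577]
force: [0.2, -0.4, 0.3]
width: 1.0
```

```bash
python3 - <<'E'
from h import *
p=viewer.camera("top");s=viewer.camera("side")
a=cv2.resize(p["color"][130:250,290:410],(480,480));b=cv2.resize(s["color"][60:180,220:300],(320,480))
cv2.imwrite("pics/g1.png",np.hstack([a,b])[:,:,::-1]);print(manip.sense()["tcp_pos"],manip.sense()["force"])
E
```

```text
[ 0.50758939 -0.22832477  0.14415774] [0.89169237 0.34479486 0.49768842]
```

View pics/g1.png

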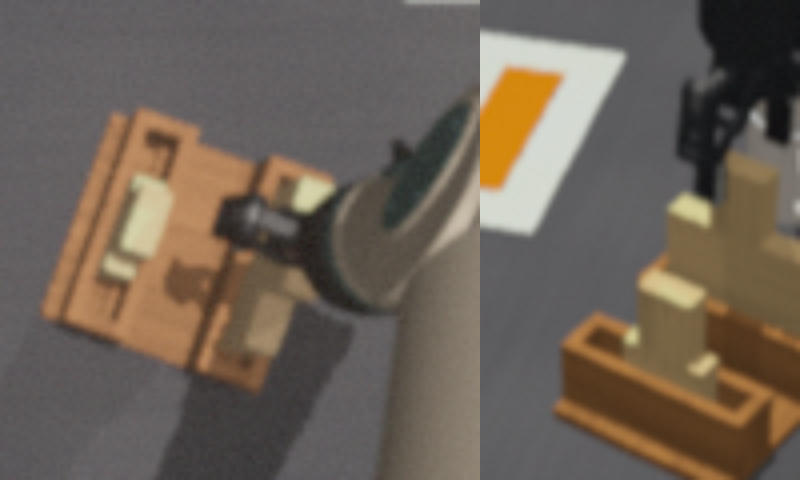

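```bash
python3 - <<'E'
from h import *
s=viewer.camera("side")
t=manip.sense()["tcp_pos"];d=np.array([.3335,.943,0]);x=np.array([.943,-.3335,0])
def c(X): u=pix(s,X)[0];return (480+(u[0]-220)*4).round(),((u[1]-60)*4).round()
for o in(.0425,.057):
  for z in(.144,.157): print(o,z,c([t[0]+d[0]*o,t[1]+d[1]*o,z]))
for a in(-.0225,.0225):
  for b in(-.011,.011): print("tabtop",a,b,c(np.array([.5071,-.2274,.185])+x*a+d*b))
E
```

```text
0.0425 0.144 (np.float64(710.0), np.float64(240.0))
0.0425 0.157 (np.float64(711.0), np.float64(226.0))
0.057 0.144 (np.float64(699.0), np.float64(250.0))
0.057 0.157 (np.float64(700.0), np.float64(235.0))
tabtop -0.0225 -0.011 (np.float64(779.0), np.float64(169.0))
tabtop -0.0225 0.011 (np.float64(763.0), np.float64(183.0))
tabtop 0.0225 -0.011 (np.float64(727.0), np.float64(149.0))
tabtop 0.0225 0.011 (np.float64(710.0), np.float64(163.0))
```

Emit:
jog_arm([
  [[0, 0, 0, 0, 0, 0], [0, 0, 0, 0, 0, 0], [0, 0, 0, 0, 0, 0], [0, 0, 0, 0, 0, 0], [0, 0, 0, 0, 0, 0], [0, 0, 0, 0, 0, 0], [0, 0, 0, 0, 0, 0], [0, 0, 0, 0, 0, 0]],
], grip=0, force=70)

```text
time: 5.28
tcp_pos: [0.5073, -0.2281, 0.1434]
orientation: [0.409, 0.577, 0.408, -0.577]
force: [1.4, -0.7, 3.7]
width: 0.236
```

Emit:
jog_arm([
  [[-0.01, 0, 0, 0, 0, 0], [-0.015, 0, 0, 0, 0, 0], [-0.02, 0, 0, 0, 0, 0], [-0.025, 0, 0, 0, 0, 0], [-0.025, 0, 0, 0, 0, 0], [-0.025, 0, 0, 0, 0, 0], [-0.025, 0, 0, 0, 0, 0], [-0.025, 0, 0, 0, 0, 0], [0, 0, 0, 0, 0, 0], [0, 0, 0, 0, 0, 0]],
])

```text
time: 6.52
tcp_pos: [0.5062, -0.2274, 0.3124]
orientation: [-0.408, -0.577, -0.409, 0.577]
force: [-0.3, 0.4, -2.2]
width: 0.241
```

Emit:
jog_arm([
  [[0, 0, 0, -0.112, 0, 0], [0, 0, 0, -0.111, 0, 0], [0, 0, 0, -0.111, 0, 0], [0, 0.002, -0.025, 0, 0, 0], [0, 0.003, -0.041, 0, 0, 0], [0, 0.003, -0.05, 0, 0, 0], [0, 0.004, -0.05, 0, 0, 0], [0, 0.004, -0.05, 0, 0, 0], [0, 0.004, -0.05, 0, 0, 0], [0, 0.004, -0.05, 0, 0, 0], [0, 0.004, -0.05, 0, 0, 0], [0, 0.003, -0.05, 0, 0, 0], [0, 0.002, -0.03, 0, 0, 0], [0, 0, -0.02, 0, 0, 0], [0, 0, 0, 0, 0, 0], [0, 0, 0, 0, 0, 0]],
])

```text
time: 8.52
tcp_pos: [0.5425, 0.2357, 0.3128]
orientation: [-0.498, -0.501, -0.498, 0.502]
force: [-0.4, -1.3, -2.8]
width: 0.239
```

```bash
python3 - <<'E'
from h import *
p=viewer.camera("top");s=viewer.camera("side")
a=cv2.resize(p["color"][125:235,140:250],(400,400),interpolation=2);b=cv2.resize(s["color"][150:300,150:300],(400,400),interpolation=2)
cv2.imwrite("pics/h1.png",np.hstack([a,b])[:,:,::-1])
st=manip.sense();t=st["tcp_pos"];print(t,st["orientation"],st["force"])
# expected divider outline in side crop from TCP
f=np.array([t[0],t[1],t[2]-.1334])
c=lambda X:((pix(s,X)[0]-150)*400/150).round().astype(int)
for n,d in(("footL",(.06,0,0)),("footR",(-.06,0,0)),("shL",(.06,.011,.12)),("shR",(-.06,.011,.12)),("tabL",(.0225,.011,.12)),("tabR",(-.0225,.011,.12)),("botL",(.06,.011,.03)),("botR",(-.06,.011,.03))): print(n,c(f+np.array(d)))
E
```

```text
[0.54271427 0.23580462 0.31318419] [-0.49829291 -0.50174723 -0.49767936  0.50226401] [ 0.49212731  0.02787758 -1.98767189]
footL [132 155]
footR [266 183]
shL [115  60]
shR [260  89]
tabL [159  69]
tabR [214  80]
botL [125 139]
botR [262 168]
```

View pics/h1.png

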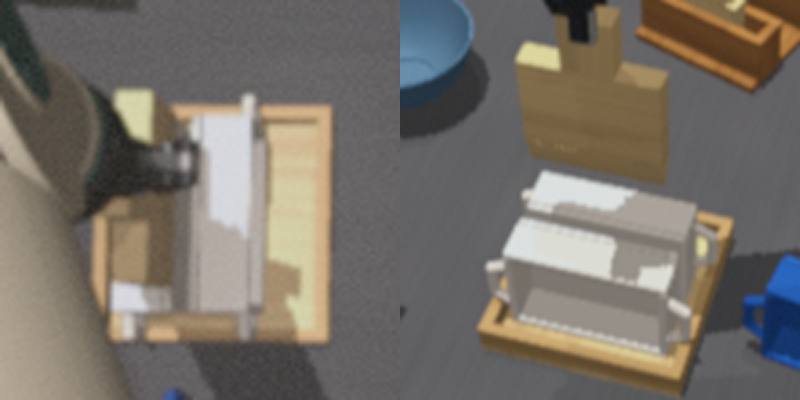

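```bash
cat > fit.py <<'E'
from h import *
from scipy.optimize import minimize
from scipy.spatial.transform import Rotation as Ro
def rendd(p,X,clip):
    m=np.zeros((384*4,512*4),np.uint8);R=Ro.from_euler("zy",[X[3],X[4]]).as_matrix()
    B=[(x,y,z) for x in(-.06,.06) for (y,z) in((-.011,.12),(.011,.12),(-.011,.03),(.011,.03),(-.0025,0),(.0025,0))]
    T=[(x,y,z) for x in(-.0225,.0225) for y in(-.011,.011) for z in(.12,.175)]
    for P in(B,T):
        h=cv2.convexHull(((pix(p,np.array(P)@R.T+X[:3])+.5)*4).astype(np.float32)).astype(np.int32);cv2.fillConvexPoly(m,h,255)
    return cv2.resize(m,(512,384),interpolation=cv2.INTER_AREA)/255.
def fit(s,t,yaw):
    r=silhouettes(s,"wide_divider");r=[k for k in r if abs(k["point"]-np.array(pix(s,[t[0],t[1],t[2]-.06])[0][::-1])).max()<25][0]
    m=r["region"].astype(float);cut=int(pix(s,[t[0]+.06,t[1],t[2]-.02])[0][1])  # ignore fingers region
    def f(v):
        a=rendd(s,[v[0],t[1],v[1],yaw,v[2]],0);return np.abs(a-m)[cut:].sum()
    x0=np.array([t[0],t[2]-.1334,0]);S=[x0]+[x0+d for d in np.diag([.01,.01,.08])]
    q=minimize(f,x0,method="Nelder-Mead",options=dict(initial_simplex=S,maxiter=200));return q.x,q.fun,m.sum(),r["confidence"]
E
python3 - <<'E'
from fit import *
t=manip.sense()["tcp_pos"]
for yaw in(-.006,):
    print(fit(viewer.camera("side"),t,yaw),t)
R=Ro.from_quat(manip.sense()["orientation"],scalar_first=True).as_matrix();print(R.round(4))
E
```

```text
(array([ 0.54396791,  0.17955767, -0.00870381]), np.float64(58.30980392156863), np.float64(2577.0), 0.55) [0.54271427 0.23580462 0.31318419]
[[ 4.0e-04  1.0e+00 -7.3e-03]
 [-4.0e-04 -7.3e-03 -1.0e+00]
 [-1.0e+00  4.0e-04  4.0e-04]]
```

Emit:
jog_arm([
  [[0.015, -0.002, -0.003, 0, 0, 0], [0.02, 0, 0, 0, 0, 0], [0.02, 0, 0, 0, 0, 0], [0.008, 0, 0, 0, 0, 0], [0, 0, 0, 0, 0, 0], [0, 0, 0, 0, 0, 0]],
])

```text
time: 9.48
tcp_pos: [0.5409, 0.2412, 0.2508]
orientation: [0.499, 0.502, 0.499, -0.501]
force: [1.0, 1.7, -1.6]
width: 0.237
```

```bash
python3 - <<'E'
from fit import *
p=viewer.camera("top");s=viewer.camera("side")
a=cv2.resize(p["color"][140:230,160:225],(360,498),interpolation=2);b=cv2.resize(s["color"][175:275,180:268],(438,498),interpolation=2)
cv2.imwrite("pics/h2.png",np.hstack([a,b])[:,:,::-1])
t=manip.sense()["tcp_pos"];print(t,fit(s,t,-.006))
# where foot tip line & extremes project in the crops
for x in(-.06,.06):
  for y in(-.0025,.0025):
    P=[t[0]+x,t[1]+y,t[2]-.1334];u=pix(s,P)[0];print("side",x,y,(360+(u[0]-180)*4.98).round(),((u[1]-175)*4.98).round())
E
```

```text
[0.54087718 0.24120757 0.25092052] (array([5.42373456e-01, 1.15925834e-01, 1.57063400e-04]), np.float64(66.05882352941177), np.float64(2286.0), 0.82)
side -0.06 -0.0025 710.0 311.0
side -0.06 0.0025 707.0 319.0
side 0.06 -0.0025 470.0 259.0
side 0.06 0.0025 466.0 266.0
```

View pics/h2.png

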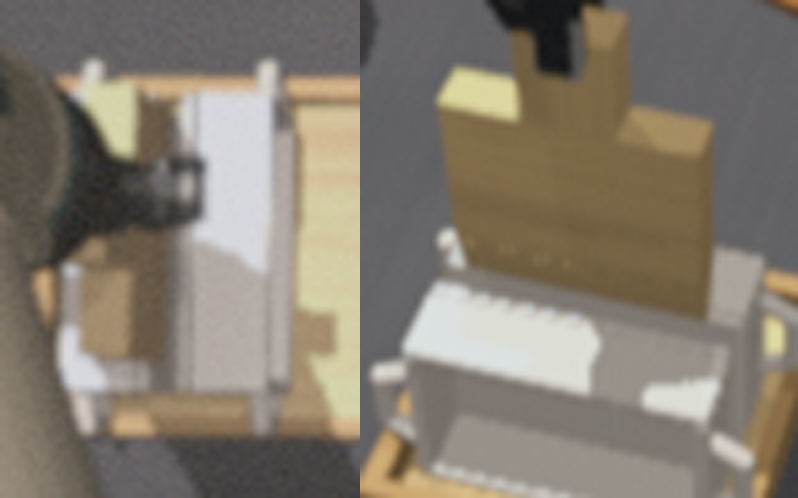

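```bash
python3 - <<'E'
from h import *
s=viewer.camera("side");im=cv2.imread("pics/crop3.png").mean(2)
for u in(200,260,320,380,440):
    v=im[:,u];lo,hi=int(140+(u-140)*.19)-15,int(165+(u-125)*.2)+35
    seg=v[lo:hi];i=np.argmin(seg[10:-10])+10
    w=[]
    for lev in(175,):
        a=i
        while a>0 and seg[a]<lev:a-=1
        b=i
        while b<len(seg)-1 and seg[b]<lev:b+=1
        w=[lo+a,lo+b]
    print(u,w,seg.astype(int)[::4].tolist(),[atz(s,(175+(u+.5)/6-.5,205+(k+.5)/6-.5),.105)[:2].round(4) for k in w])
print(manip.sense()["tcp_pos"])
E
```

```text
200 [np.int64(150), np.int64(176)] [199, 198, 198, 186, 163, 136, 117, 114, 119, 144, 175, 199, 210, 208, 207, 207, 211, 213, 213, 213] [array([0.5891, 0.2329]), array([0.5845, 0.2458])]
260 [np.int64(163), np.int64(190)] [198, 195, 198, 196, 180, 150, 123, 114, 114, 129, 153, 182, 200, 203, 203, 203, 208, 212, 213, 213] [array([0.5637, 0.2328]), array([0.5591, 0.2461])]
320 [np.int64(177), np.int64(205)] [201, 199, 203, 202, 190, 159, 129, 116, 112, 121, 139, 167, 190, 199, 202, 202, 208, 212, 213, 213] [array([0.5383, 0.2333]), array([0.5338, 0.247 ])]
380 [np.int64(189), np.int64(218)] [207, 205, 205, 206, 199, 174, 143, 122, 111, 113, 123, 149, 178, 199, 207, 206, 209, 212, 213, 213, 213] [array([0.5134, 0.2327]), array([0.5091, 0.2469])]
440 [np.int64(202), np.int64(231)] [209, 205, 201, 201, 197, 178, 152, 128, 114, 113, 119, 143, 174, 197, 208, 206, 207, 208, 211, 213, 213] [array([0.4886, 0.2327]), array([0.4845, 0.2468])]
[0.54070491 0.24112163 0.25071323]
```

Emit:
jog_arm([
  [[0, 0, 0.0015, 0, 0, 0], [0.005, 0, 0, 0, 0, 0], [0.005, 0, 0, 0, 0, 0], [0.005, 0, 0, 0, 0, 0], [0.005, 0, 0, 0, 0, 0], [0, 0, 0, 0, 0, 0]],
])

```text
time: 10.42
tcp_pos: [0.5401, 0.2393, 0.2295]
orientation: [-0.499, -0.501, -0.499, 0.502]
force: [0.1, 0.0, -2.8]
width: 0.237
```

Emit:
jog_arm([
  [[0.003, 0, 0, 0, 0, 0], [0.003, 0, 0, 0, 0, 0], [0.003, 0, 0, 0, 0, 0], [0.003, 0, 0, 0, 0, 0], [0.003, 0, 0, 0, 0, 0], [0.003, 0, 0, 0, 0, 0], [0.003, 0, 0, 0, 0, 0], [0, 0, 0, 0, 0, 0]],
])

```text
time: 11.42
tcp_pos: [0.5406, 0.2415, 0.2097]
orientation: [0.498, 0.502, 0.499, -0.5]
force: [-0.4, 2.2, 3.7]
width: 0.242
```

```bash
python3 - <<'E'
from fit import *
s=viewer.camera("side");p=viewer.camera("top")
a=cv2.resize(p["color"][140:230,160:225],(360,498),interpolation=2);b=cv2.resize(s["color"][175:275,180:268],(438,498),interpolation=2)
cv2.imwrite("pics/h3.png",np.hstack([a,b])[:,:,::-1]);st=manip.sense();print(st["tcp_pos"],st["force"],st["ft_torque"])
E
```

```text
[0.54055887 0.24140575 0.20977381] [-0.51054585  3.46928407  6.02131281] [1.11250919 0.21689873 0.17871263]
```

View pics/h3.png

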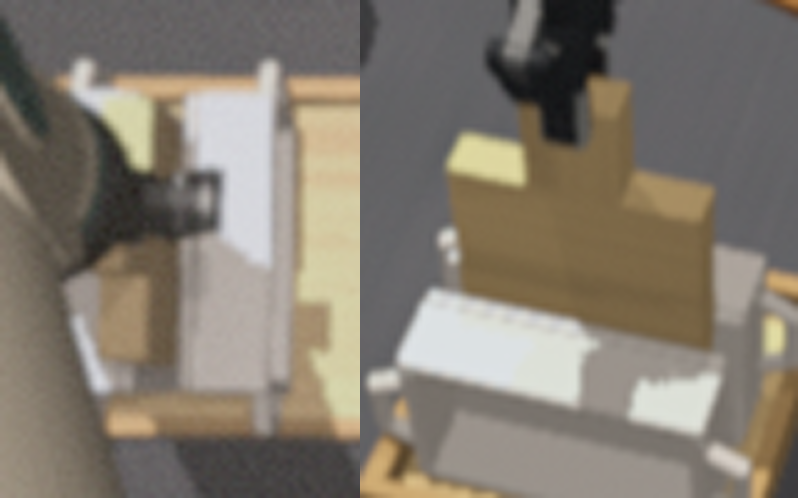

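Foot is in the gap and both dishes are up; dish b leans very slightly outward, which should correct as the parallel faces go down.

Emit:
jog_arm([
  [[0.003, 0, 0, 0, 0, 0], [0.003, 0, 0, 0, 0, 0], [0.003, 0, 0, 0, 0, 0], [0.003, 0, 0, 0, 0, 0], [0.003, 0, 0, 0, 0, 0], [0.003, 0, 0, 0, 0, 0], [0, 0, 0, 0, 0, 0]],
])

```text
time: 12.4
tcp_pos: [0.5402, 0.2394, 0.1906]
orientation: [-0.499, -0.501, -0.499, 0.502]
force: [0.9, -0.6, -2.9]
width: 0.242
```

```bash
python3 - <<'E'
from fit import *
s=viewer.camera("side");p=viewer.camera("top")
a=cv2.resize(p["color"][140:230,160:225],(360,498),interpolation=2);b=cv2.resize(s["color"][190:300,175:272],(438,498),interpolation=2)
cv2.imwrite("pics/h4.png",np.hstack([a,b])[:,:,::-1]);st=manip.sense();print(st["tcp_pos"],st["force"],st["ft_torque"])
E
```

```text
[0.54021729 0.23938228 0.19076004] [ 0.22013604  0.36813564 -2.67959643] [-0.12697042 -0.08281527  0.12187236]
```

View pics/h4.png

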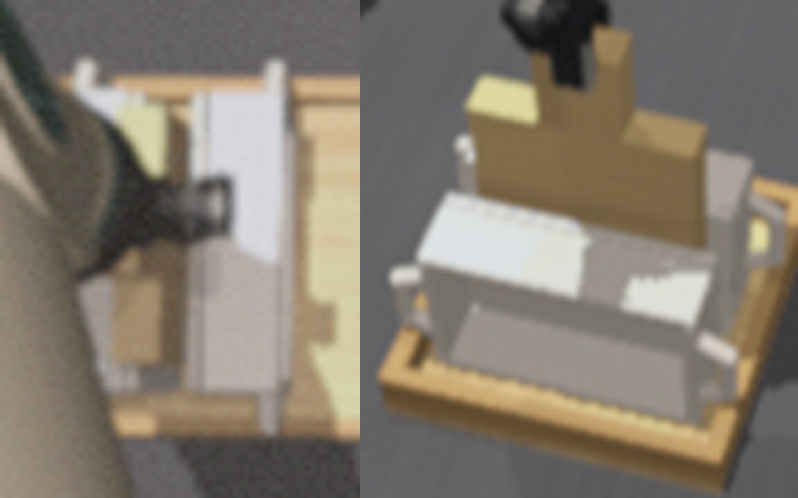

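Emit:
jog_arm([
  [[0.004, 0, 0, 0, 0, 0], [0.004, 0, 0, 0, 0, 0], [0.004, 0, 0, 0, 0, 0], [0.004, 0, 0, 0, 0, 0], [0.004, 0, 0, 0, 0, 0], [0.004, 0, 0, 0, 0, 0], [0.004, 0, 0, 0, 0, 0], [0.004, 0, 0, 0, 0, 0], [0, 0, 0, 0, 0, 0]],
])

```text
time: 13.62
tcp_pos: [0.5401, 0.2393, 0.1585]
orientation: [-0.499, -0.501, -0.499, 0.502]
force: [-0.1, -0.9, -1.6]
width: 0.238
```

Expected floor contact at TCP z about 0.139.

Emit:
jog_arm([
  [[0.004, 0, 0, 0, 0, 0], [0.004, 0, 0, 0, 0, 0], [0.004, 0, 0, 0, 0, 0], [0.003, 0, 0, 0, 0, 0], [0, 0, 0, 0, 0, 0]],
])

```text
time: 14.25
tcp_pos: [0.5402, 0.2394, 0.1437]
orientation: [-0.499, -0.501, -0.499, 0.502]
force: [0.2, -1.4, -2.9]
width: 0.242
```

Emit:
jog_arm([
  [[0.002, 0, 0, 0, 0, 0], [0.001, 0, 0, 0, 0, 0], [0.001, 0, 0, 0, 0, 0], [0, 0, 0, 0, 0, 0]],
])

```text
time: 14.75
tcp_pos: [0.5404, 0.2394, 0.14]
orientation: [-0.499, -0.501, -0.499, 0.501]
force: [0.2, -1.7, -3.0]
width: 0.233
```

Emit:
jog_arm([
  [[0.001, 0, 0, 0, 0, 0], [0.001, 0, 0, 0, 0, 0], [0, 0, 0, 0, 0, 0]],
])

```text
time: 15.12
tcp_pos: [0.5406, 0.2396, 0.1394]
orientation: [0.499, 0.502, 0.499, -0.501]
force: [-2.7, -2.2, 7.0]
width: 0.238
```

Emit:
jog_arm([
  [[0.001, 0, 0, 0, 0, 0], [0, 0, 0, 0, 0, 0]],
])

```text
time: 15.38
tcp_pos: [0.5407, 0.2397, 0.1394]
orientation: [0.499, 0.502, 0.499, -0.501]
force: [-3.8, -2.5, 13.9]
width: 0.238
```

Emit:
jog_arm([
  [[-0.001, 0, 0, 0, 0, 0], [0, 0, 0, 0, 0, 0]],
])

```text
time: 15.62
tcp_pos: [0.5406, 0.2396, 0.1394]
orientation: [0.499, 0.502, 0.499, -0.501]
force: [-2.9, -1.8, 9.2]
width: 0.241
```

Emit:
jog_arm([
  [[0, 0, 0, 0, 0, 0], [0, 0, 0, 0, 0, 0], [0, 0, 0, 0, 0, 0], [0, 0, 0, 0, 0, 0], [0, 0, 0, 0, 0, 0], [0, 0, 0, 0, 0, 0], [-0.01, 0, 0, 0, 0, 0], [-0.02, 0, 0, 0, 0, 0], [-0.03, 0, 0, 0, 0, 0], [-0.03, 0, 0, 0, 0, 0], [-0.03, 0, 0, 0, 0, 0], [0, 0, 0.05, 0, 0, 0], [0, 0, 0.05, 0, 0, 0], [0, 0, 0.05, 0, 0, 0], [0, 0, 0.05, 0, 0, 0], [0, 0, 0.05, 0, 0, 0], [0, 0, 0, 0, 0, 0]],
], grip=1)

```text
time: 17.75
tcp_pos: [0.5389, -0.0162, 0.2591]
orientation: [-0.498, -0.503, -0.496, 0.504]
force: [0.4, 1.1, 0.2]
width: 1.004
```

```bash
python3 - <<'E'
from fit import *
s=viewer.camera("side");p=viewer.camera("top")
a=cv2.resize(p["color"][140:230,158:238],(400,450),interpolation=2);b=cv2.resize(s["color"][190:300,175:272],(397,450),interpolation=2)
cv2.imwrite("pics/h5.png",np.hstack([a,b])[:,:,::-1])
for pp in(p,s):
    for r in silhouettes(pp,"wide_divider")[:2]:
        ys,xs=np.where(r["region"]);print(r["confidence"],r["point"],xs.min(),xs.max(),ys.min(),ys.max())
def rd(pp,X):
    # visible above dishes: z>.1
    m=np.zeros((384*4,512*4),np.uint8);R=Ro.from_euler("zyx",X[2:]).as_matrix()
    for T in([(x,y,z) for x in(-.06,.06) for y in(-.011,.011) for z in(.1,.12)],[(x,y,z) for x in(-.0225,.0225) for y in(-.011,.011) for z in(.12,.175)]):
        h=cv2.convexHull(((pix(pp,np.array(T)@R.T+[X[0],X[1],.006])+.5)*4).astype(np.float32)).astype(np.int32);cv2.fillConvexPoly(m,h,255)
    return cv2.resize(m,(512,384),interpolation=cv2.INTER_AREA)/255.
ms=[]
for pp in(p,s):
    q=pix(pp,[.5425,.24,.15])[0][::-1];c=[r for r in silhouettes(pp,"wide_divider") if abs(r["point"]-q).max()<25]
    if c: ms.append((pp,c[0]["region"].astype(float)))
f=lambda X:sum(np.abs(rd(pp,X)-m).sum() for pp,m in ms)
x0=np.array([.5425,.239,-.006,0,0]);S=[x0]+[x0+d for d in np.diag([.01,.01,.1,.06,.06])]
r=minimize(f,x0,method="Nelder-Mead",options=dict(initial_simplex=S,maxiter=400));print(len(ms),"x y yaw pitch roll",r.x.round(4),r.fun,[m.sum() for _,m in ms]);print(manip.sense()["tcp_pos"])
E
```

```text
0.67 [182.9, 187.4] 180 194 161 205
0.68 [229.3, 224.5] 201 251 210 245
2 x y yaw pitch roll [ 0.541   0.2405 -0.0229 -0.0013  0.0082] 146.84705882352944 [np.float64(499.0), np.float64(993.0)]
[ 0.53916768 -0.00889991  0.25826315]
```

View pics/h5.png

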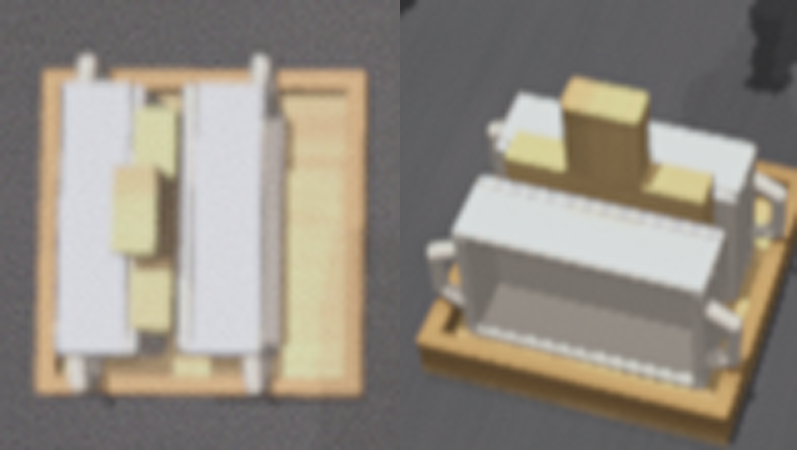

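The last picture shows both dishes standing upright. The divider is upright and centred between them (shoulders at (155,140) and (150,295) in the left half), and the arm is clear.

Emit:
jog_arm([
  [[0, 0, 0, 0, 0, 0], [0, 0, 0, 0, 0, 0]],
])

```text
time: 18.3
tcp_pos: [0.5391, -0.01, 0.2581]
orientation: [-0.499, -0.501, -0.499, 0.501]
force: [0.3, -0.3, 0.4]
width: 1.001
```

```bash
python3 - <<'E'
from h import *
p=viewer.camera("side")
print([(r["confidence"],np.round(r["point"],1)) for r in spot_point(p,"narrow_divider")],abs(manip.sense()["joint_velocities"]).max())
print(manip.job_done())
E
```

```text
[(0.66, array([166.2, 266.3]))] 0.0038581325626712753
the job is handed in; nothing more can be done
None
```

I took the wide divider out of the stand, carried it over the narrow one and slid it down between the two white dishes to the tray floor. I then let go, backed the arm clear and handed the job in at about 18 s.

- **Divider seated:** it met the floor at TCP z 0.139, about where expected, with up to 14 N on the wrist. The fit to both cameras then put it at x 0.541, y 0.2405, with pitch and roll under 0.5°.
- **Squareness:** the same fit gave a yaw of −1.3°, while the tool was at about −0.4° and the dishes measured about −0.3° before insertion. That fit is coarse, and the divider looks square in the picture.
- **Dishes:** the last picture shows both upright in the tray. Dish b seemed to lean slightly outward while being wedged, then stood straight again.
- **Narrow divider:** it is still in the stand, found within about a pixel of where it started.

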